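Isolate the glass-washer tank and lift its wash arm out through the deck opening

TASK

Turn the rotary handle of the bench isolator clockwise to its off stop. Then lift the wash arm out of the steel tank by the grip on its stem: it is longer than the opening in the deck, so tilt it and bring one end out before the other, without forcing it against the tank. Finish still holding it in the gripper, level and still, above the tank and wholly clear of the deck; leave the isolator off and do not disturb the navy mug or the low white cup.

Things in the scene. Friction and masses are not known exactly. Their poses are not given: they have to be found in the camera images.
- wash_tank: Fixed steel tank, a closed box 150 (own x) x 310 (own y) x 104 mm high. Origin: centre of its underside on the worktop, z up. Inside, 144 x 304 mm of free space from the floor at z 6 to the deck's underside at z 100; in the middle a round pedestal 60 mm across, top at z 20, with an upright stub spindle 14 mm thick and 12 mm high.
- opening (a point): Centre of the rectangular opening in the tank's flat top deck, at the deck's upper face (104 mm above the worktop). Opening 70 (x) x 150 mm (y), deck 4 mm thick; axes as the tank.
- wash_arm: Loose wash arm, about 0.22 kg, an upside-down T. Origin: centre of the hub's underside; z up the stem, y along the bar. Steel bar 200 (y) x 24 x 12 mm, centre line at z 16; hub 52 mm across, z 0 to 24, its 24 mm bore loose over the tank's spindle; stem 16 mm thick. Seated: origin 20 mm above the worktop, bar under the deck, turned up to 0.25 rad against the opening; lift 12 mm to free it.
- stem_grip (a point): Centre of the wash arm's grey square grip at the top of its stem, 152 mm above the arm's origin; grip 22 x 22 x 50 mm high, sides parallel to the arm's own x and y; it stands above the deck.
- bar_end_left (a point): Middle of the end of the bar at own +y, 100 mm from the axis.
- bar_end_right (a point): Middle of the end of the bar at own -y, 100 mm from the axis.
- isolator: Fixed grey box with the rotary handle on its top, 90 (own x) x 72 (own y) x 81 mm high, standing to the left or right of the tank; a red-topped round kitchen timer stands on the other side. Origin: centre of its underside; its front faces own -x, roughly to the robot.
- handle_grip (a point): On the handle's axis (middle of the box's top), at the height to grip, 107 mm above the worktop; its x axis lies along the bar and turns with it. Handle: black upright bar 56 long x 14 thick, z 91 to 119 mm, on a disc 46 mm across; a short white line on top marks the end that points to the box's front when on.
- isolator_handle (a joint): Turn of the isolator handle: 0 = on (bar along the box's own x, marked end to its front), grows clockwise seen from above, 1.047 rad (60 degrees) = off, at a hard stop. It turns with light friction (0.08 N m) and stays where it is left.
- navy_mug: Loose dark mug, 73 mm across, 92 mm high, behind on the left; bystander.
- low_cup: Loose low white cup, 71 mm across, 58 mm high, behind on the right; bystander.

How it is judged:
By the outcome, as a careful person would: the job done as asked, in the order asked, and still so for the second after the job is handed in, while the arm keeps its last pose, push and grip.
It also fails if it takes over 61 s, if anything falls off the work surface, if the arm or the gripper's body presses on something with over 40 N, if the wrist force passes 120 N, or if a joint passes its speed limit or range.

ROBOT

A 7-joint arm with a two-finger parallel gripper is mounted at the origin on a cart in front of the work surface, level with it; the furniture and walls round the work are solid. World frame = base frame: x ahead of the robot, y to its left, z up, the work surface at z = 0. Lengths are in m, angles in rad, forces in N, time in s.
With the tool pointing down it reaches from about 0.425 to 0.875 m from the base axis. Payload 4.7 kg.
Tool frame: the origin (TCP) lies on the mounting face of the last link; the fingertips stand 182 mm ahead of it and the grasp point (between the pads) lies ahead of it (ctrl.grip_point_offset is the z of the grasp point in the tool frame, in m); z points along the fingers, y is the line along which they close (so a half turn about z gives the same grasp; the last joint's range is limited). The gripper opens to 87 mm and grips with 3 to 60 N. Pads are 19 mm wide; open, the fingers measure 117 mm over their backs; the gripper's body (75 mm by 190 mm) begins 51 mm behind the grasp point.
Start: joints at [1.349, 0.321, -0.07, 1.45, 0.023, 1.371, -0.057], TCP at [0.152, -0.632, 0.405] pointing down, gripper open.
Joint ranges: [-2.86, 2.86], [-0.3, 2.09], [-1.38, 1.24], [0.06, 2.45], [-1.56, 4.7], [0.09, 2.05], [-2.69, 2.69]. Speed limits (rad/s): [2.57, 2.57, 3.14, 3.14, 3.14, 3.14, 3.14].

INTERFACE

Orientations are given as a rotation vector (axis times angle).
In Python, from bench import ctrl gives the robot as it stands.
- The arm moves only by the shell command python3 -m inch 'ROWS' [FORCE]. ROWS is a JSON list that holds a single list of rows (three levels of brackets), with 1 to 20 rows, each of 5 numbers: dx, dy, dz in normalised numbers (1 is 50 cm), then a turn about the tool's z in a scale on which 1.0 is pi rad, then the opening from 0.0 (shut) to 1.0 (fully open); each row is the pose to reach, as a shift and turn from the pose commanded when the command began, along the tool's axes at that moment; what a row does not reach only later rows make up. A row lasts 1/10 s, in which the tool goes at most 0.05 m and 0.15 rad, less where a joint would pass 70% of its speed; a pose out of reach is approached as far as the arm can. The fingers move at their own pace and stop on an object; FORCE is the grip in N (left out, the last holds). Time passes only in rows, so rows that do not move let the fingers close. It prints the time, the measured TCP pose, the force, the opening and the grip force at its end. Input that does not fit is refused with a message, and nothing moves.
- ctrl.get_state(): the state, without advancing time (a new reading comes with each control period).
- ctrl.get_image(name): name is "scene" or "top" or "wrist"; returns (picture, depth): 400x640x3 uint8, red, green, blue; 400x640 float32, m along the optical axis (not along the pixel's ray), 0 where there is no reading.
- ctrl.camera_model(name): a dict with "vertical_fov" (degrees; the focal length in pixels is half the picture's height over the tangent of half this angle, whatever the lens; pixels are square), "cx", "cy" (the principal point, pixels), "rvec" (rotation vector, rad) and "tvec" (3), from world to camera coordinates, as OpenCV has them; the wrist camera has in their place "hand_eye" (4x4, takes a point from camera to tool coordinates, whose origin is the TCP and whose axes are the flange's). Camera axes: x right, y down, z forward; pixel columns grow to the right and rows downward; lengths in m; the calibration is good to about 2 mm. A picture is of the moment at which its call begins: read the wrist's pose just before it. camera_model takes no time and is no camera call.
- ctrl.close_job(): hands the job in; it is judged then, once.
The state is a dict: "time": time; "joint_positions": joint angles; "qd": joint speeds; "joint_torque": joint torques, N m; "position": TCP position; "tool_rot": TCP orientation; "ft_force": force on the tool from outside, world axes, zero at the start; "torque": the same for the moment, N m; "grip_width": opening from 0.0 (shut) to 1.0 (fully open); "grip_force": force on a finger pad.
Only numpy, scipy, OpenCV 4.12 (cv2) and the standard library are available. Lean on these libraries where they do the work, as an engineer would, in place of code of your own. Each camera call takes 0.05 s, during which the arm holds its last target. There are 200 camera calls.

## Working session

There is one attempt and no reset: what is moved stays moved. The work goes in short steps, Python scripts to look and compute and a shell command to move; the robot and the scene stay as the last step left them, time stands still between calls to the robot, and variables do not carry over. Pictures are saved under pics/ and viewed, at most 13 in all, crops included, and the job is handed in when it is done.

```bash
mkdir -p pics; ls
cat > h.py <<'E'
import numpy as np, cv2
from scipy.spatial.transform import Rotation as R
from bench import ctrl
def cam(name, st=None):
    m=ctrl.camera_model(name); f=200/np.tan(np.radians(m["vertical_fov"])/2)
    if "rvec" in m:
        Rw=R.from_rotvec(np.ravel(m["rvec"])).as_matrix(); Rc=Rw.T; c=-Rw.T@np.ravel(m["tvec"])
    else:
        T=np.array(m["hand_eye"]); Rt=R.from_rotvec(st["tool_rot"]).as_matrix()
        Rc=Rt@T[:3,:3]; c=Rt@T[:3,3]+np.array(st["position"])
    return dict(f=f,cx=m["cx"],cy=m["cy"],R=Rc,c=c)
def ray(k,u,v): return k["R"]@np.array([(u-k["cx"])/k["f"],(v-k["cy"])/k["f"],1.])
def onz(k,u,v,z):
    d=ray(k,u,v); return k["c"]+d*(z-k["c"][2])/d[2]
def proj(k,p):
    q=k["R"].T@(np.array(p)-k["c"]); return k["cx"]+k["f"]*q[0]/q[2],k["cy"]+k["f"]*q[1]/q[2]
def cloud(k,dep):
    v,u=np.mgrid[:dep.shape[0],:dep.shape[1]]
    p=np.stack([(u-k["cx"])/k["f"]*dep,(v-k["cy"])/k["f"]*dep,dep],-1)
    return p@k["R"].T+k["c"]
def tri(l):
    A=np.zeros((3,3));b=np.zeros(3)
    for k,u,v in l:
        d=ray(k,u,v);d/=np.linalg.norm(d);P=np.eye(3)-np.outer(d,d);A+=P;b+=P@k["c"]
    return np.linalg.solve(A,b)
def shot(name):
    st=ctrl.get_state(); im,d=ctrl.get_image(name); return cam(name,st),im,d
E
python3 - <<'E'
from h import *
s=ctrl.get_state(); print({k:np.round(v,3) for k,v in s.items()}, ctrl.grip_point_offset)
for n in ("scene","top"):
    k,im,d=shot(n); np.savez(f"{n}0.npz",im=im,d=d); cv2.imwrite(f"pics/{n}0.png",im[...,::-1]); print(n,k["c"],k["f"],ctrl.camera_model(n))
E
```

```text
pics
{'time': np.float64(0.0), 'joint_positions': array([ 1.349,  0.322, -0.07 ,  1.452,  0.023,  1.371, -0.057]), 'qd': array([-0.001, -0.002,  0.   , -0.   ,  0.002, -0.   ,  0.001]), 'joint_torque': array([ 1.0000e-03, -4.9128e+01, -4.0400e-01, -3.1253e+01, -6.4000e-02,
        4.4000e-02,  0.0000e+00]), 'position': array([ 0.152, -0.632,  0.404]), 'tool_rot': array([-3.118e+00, -3.690e-01,  1.000e-03]), 'ft_force': array([ 0.917,  0.329, -1.288]), 'torque': array([0.022, 0.018, 0.007]), 'grip_force': np.float64(0.0), 'grip_width': np.float64(0.997)} 0.1635
scene [-0.48392715  0.59320054  0.77291014] 477.5716832584973 {'vertical_fov': 45.44643772477493, 'cx': 316.48523885792946, 'cy': 198.215281165102, 'rvec': array([ 1.17422802, -2.02626405,  1.23206226]), 'tvec': array([0.24468639, 0.34711274, 1.00155068])}
top [0.36789925 0.00384068 1.62852526] 467.57448091435356 {'vertical_fov': 46.316602205523026, 'cx': 314.828387594585, 'cy': 201.60900593343936, 'rvec': array([ 2.1420521 , -2.19613399,  0.11564924]), 'tvec': array([0.01089329, 0.53467029, 1.58160303])}
```

View pics/top0.png

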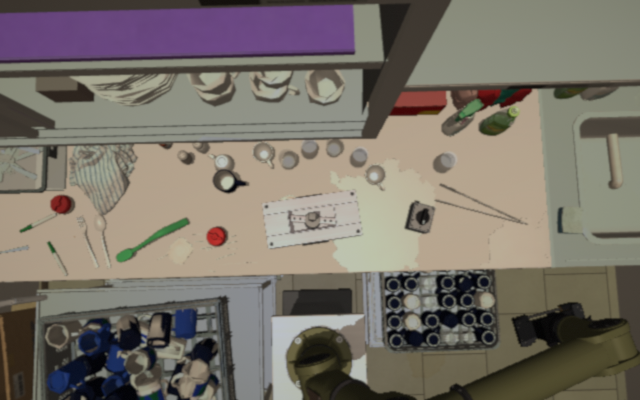

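View pics/scene0.png

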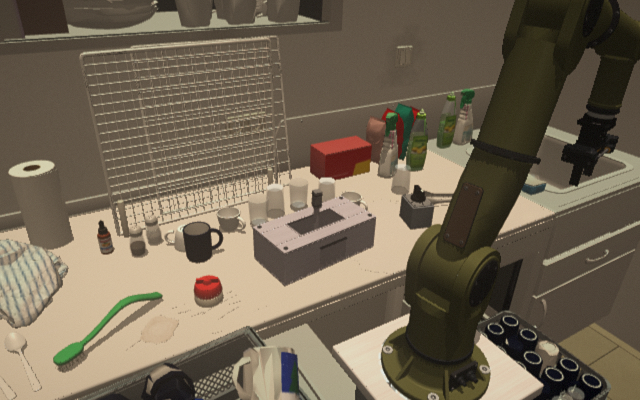

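The top view shows the tank at about (312,219) with the grip on its stem near (313,219). The isolator is at (420,217), to the robot's right, with the timer at (216,236). The mug is at (226,180) and the low cup near (375,175). The scene view agrees. Next I'll measure these.

```bash
python3 - <<'E'
from h import *
for n in ("top","scene"):
    z=np.load(f"{n}0.npz"); st=ctrl.get_state(); k=cam(n,st); P=cloud(k,z["d"]); ok=z["d"]>0
    print(n,"table z",np.median(P[...,2][ok&(abs(P[...,2])<.02)]))
    X,Y,Z=P[...,0],P[...,1],P[...,2]
    def sel(lo,hi,x0,x1,y0,y1):
        m=ok&(Z>lo)&(Z<hi)&(X>x0)&(X<x1)&(Y>y0)&(Y<y1); return P[m]
    def rect(p):
        (c,s,a)=cv2.minAreaRect((p[:,:2]*1000).astype(np.float32)); return np.round(c,1),np.round(s,1),round(a,1),len(p),round(np.median(p[:,2]),4)
    g=sel(.13,.3,.4,.75,-.15,.15); print("grip",rect(g), np.percentile(g[:,2],[50,90,99]))
    d=sel(.095,.112,.4,.75,-.2,.2); print("deck",rect(d))
    b=sel(.072,.088,.4,.75,-.5,-.2); print("box",rect(b))
    h=sel(.1,.135,.4,.75,-.5,-.2); print("handle",rect(h))
    s=sel(.2,1.2,.3,1.2,-.6,.6); 
    for zz in np.arange(.2,1.2,.1):
        q=s[(s[:,2]>zz)&(s[:,2]<zz+.1)&(abs(s[:,1])<.5)]
        if len(q)>50: print(" z",round(zz,1),"minx",np.round(np.percentile(q[:,0],[1,10]),3),len(q))
E
python3 - <<'E'
import cv2
a=cv2.imread("pics/top0.png");
l=cv2.resize(a[180:255,255:445],None,fx=4,fy=4,interpolation=cv2.INTER_CUBIC)
cv2.imwrite("pics/crop0.png",cv2.convertScaleAbs(l,alpha=1.3))
E
```

```text
top table z 0.0012890549729589473
grip (array([472.2,   9.6]), array([22. , 20.6]), 87.5, 62, np.float64(0.1964)) [0.19641126 0.20221396 0.20334899]
deck (array([568. ,  -3.3]), array([347.3, 339.8]), 88.6, 3482, np.float64(0.1045))
box (array([ 559.1, -392.6]), array([ 80.4, 288.1]), 67.2, 461, np.float64(0.0813))
handle (array([ 566.2, -395.4]), array([ 45.6, 263.1]), 61.8, 100, np.float64(0.1176))
 z 0.2 minx [0.467 0.762] 214
 z 0.5 minx [0.622 0.628] 13118
 z 0.6 minx [0.622 0.695] 5003
 z 0.7 minx [0.622 0.672] 15432
 z 0.8 minx [0.622 0.678] 24605
 z 0.9 minx [0.621 0.622] 1406
 z 1.0 minx [0.621 0.622] 1276
 z 1.1 minx [0.619 0.62 ] 4525
scene table z -0.0008106181058106232
grip (array([468.9,  10.2]), array([25.5, 25.3]), 83.5, 218, np.float64(0.1719)) [0.17190939 0.19514483 0.19720144]
deck (array([573.3,  -2.7]), array([346.6, 353. ]), 0.0, 2661, np.float64(0.1027))
box (array([ 550.8, -388.7]), array([ 79.2, 283.3]), 66.7, 343, np.float64(0.0788))
handle (array([ 465.4, -351.1]), array([15.7, 60.3]), 74.7, 88, np.float64(0.1131))
 z 0.2 minx [0.774 0.828] 8610
 z 0.3 minx [0.825 0.835] 8742
 z 0.4 minx [0.831 0.84 ] 8891
 z 0.5 minx [0.618 0.621] 7920
 z 0.6 minx [0.62  0.689] 5036
```

View pics/crop0.png

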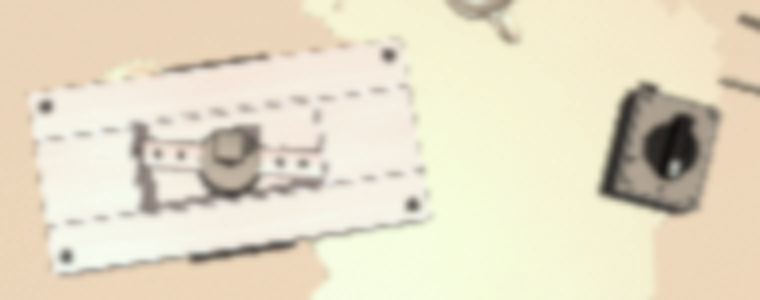

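The crop shows the handle at about (676,145), with its white mark at (673,168), towards the robot, so it is on. The bar shows through the opening, turned against it, with the hub at (230,158). My next measurement uses tighter windows.

```bash
cat > m.py <<'E'
from h import *
def rect(p):
    (c,s,a)=cv2.minAreaRect((p[:,:2]*1000).astype(np.float32)); return np.round(c,1),np.round(s,1),round(a,1),len(p),round(float(np.median(p[:,2])),4)
def pca(p):
    q=p[:,:2]-p[:,:2].mean(0); w,v=np.linalg.eigh(q.T@q); return round(float(np.degrees(np.arctan(v[1,1]/v[0,1]))),1)
def meas(P,ok,im):
    X,Y,Z=P[...,0],P[...,1],P[...,2]
    def sel(lo,hi,x0,x1,y0,y1):
        return P[ok&(Z>lo)&(Z<hi)&(X>x0)&(X<x1)&(Y>y0)&(Y<y1)]
    for nm,a in dict(griptop=(.185,.21,.42,.52,-.05,.06),deck=(.097,.112,.36,.58,-.17,.2),bar=(.03,.06,.4,.53,-.09,.1),box=(.074,.088,.4,.55,-.43,-.27),handle=(.108,.13,.42,.52,-.40,-.3)).items():
        p=sel(*a)
        if len(p)>10: print(nm,rect(p),pca(p))
E
python3 - <<'E'
from m import *
for n in ("top","scene"):
    z=np.load(f"{n}0.npz"); k=cam(n); P=cloud(k,z["d"]); print(n); meas(P,z["d"]>0,z["im"])
E
```

```text
top
griptop (array([473.1,   9.6]), array([21.6, 18.8]), 88.6, 54, 0.1971) -76.6
deck (array([472.1,  10.6]), array([150.3, 310.7]), 7.1, 3258, 0.105) -83.3
bar (array([466.7,  -2. ]), array([186.2,  70.1]), 65.2, 348, 0.0431) 83.2
box (array([ 469.8, -354. ]), array([73. , 89.8]), 74.6, 402, 0.0815) -12.2
handle (array([ 470.6, -354.7]), array([14. , 56.4]), 71.6, 79, 0.1188) -19.0
scene
griptop (array([470.2,  10.9]), array([23.9, 22.5]), 81.5, 64, 0.1939) 53.1
deck (array([469.7,  11.2]), array([158.9, 313.7]), 6.8, 2749, 0.1028) -83.8
bar (array([403.9, -48.5]), array([ 6.8, 82.1]), 3.9, 157, 0.0449) -84.6
box (array([ 465.1, -350.7]), array([72.7, 92.6]), 74.2, 248, 0.0788) 15.5
handle (array([ 465.4, -351.1]), array([15.7, 60.3]), 74.7, 63, 0.115) -16.1
```

The rows are not in the units I measure in: shifts go in shares of 50 cm and turns go in shares of pi rad. I convert before sending: 0.373 m / 0.5 = 0.746, -0.15 m / 0.5 = -0.3, 0.515 rad / 3.1416 = 0.1639.

```bash
python3 -m inch '[[[0.1, -0.06, 0, 0.0318, 1], [0.2, -0.12, 0, 0.0637, 1], [0.32, -0.18, 0, 0.0955, 1], [0.44, -0.24, 0, 0.1273, 1], [0.56, -0.3, 0, 0.1639, 1], [0.66, -0.36, 0, 0.1639, 1], [0.746, -0.394, 0, 0.1639, 1], [0.746, -0.394, 0, 0.1639, 1], [0.746, -0.394, 0, 0.1639, 1], [0.746, -0.394, 0, 0.1639, 1], [0.746, -0.394, 0, 0.1639, 1], [0.746, -0.394, 0, 0.1639, 1]]]'
python3 - <<'E'
from m import *
print(np.round(ctrl.get_state()["joint_positions"],2))
k,im,d=shot("wrist"); np.savez("w1.npz",im=im,d=d); cv2.imwrite("pics/w1.png",im[...,::-1])
meas(cloud(k,d),d>0,im); print(k["c"],k["R"][:,2])
E
```

```text
time: 1.3
position: [0.4672, -0.3548, 0.4044]
tool_rot: [3.11, -0.441, -0.002]
ft_force: [1.0, -0.5, -0.0]
grip_width: 1.0
grip_force: 0.0
[ 0.85  0.2  -0.29  1.61  0.06  1.34 -1.29]
deck (array([ 533.8, -120.8]), array([67.8, 68.5]), 74.3, 4119, 0.1032) -2.5
box (array([ 469.8, -355.1]), array([71.8, 89.4]), 73.8, 4782, 0.0801) -15.6
handle (array([ 470.4, -355.4]), array([14. , 54.6]), 71.8, 1109, 0.1179) -18.3
[ 0.53449165 -0.37513818  0.38364015] [-0.24816069  0.07089733 -0.96612103]
```

View pics/w1.png

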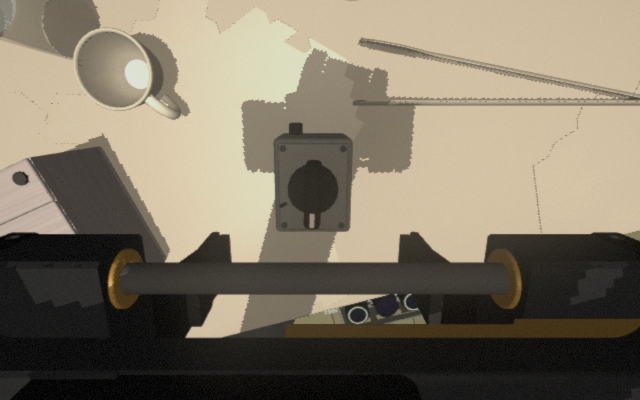

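The wrist view shows the isolator at about (313,185), with the white mark at (312,220) towards the robot, so the handle is on. The measurements from the top and wrist views agree: axis (0.470,-0.355), bar at -18°, top at 118 mm.

In the tool's units: 0.129 m / 0.5 = 0.258, 0.11 m / 0.5 = 0.22, 0.03 rad / 3.1416 = 0.0095.

```bash
python3 -m inch '[[[0.006, 0, 0.08, 0.0095, 1], [0.006, 0, 0.16, 0.0095, 1], [0.006, 0, 0.22, 0.0095, 1], [0.006, 0, 0.258, 0.0095, 1], [0.006, 0, 0.258, 0.0095, 1], [0.006, 0, 0.258, 0.0095, 1], [0.006, 0, 0.258, 0.0095, 0], [0.006, 0, 0.258, 0.0095, 0], [0.006, 0, 0.258, 0.0095, 0], [0.006, 0, 0.258, 0.0095, 0], [0.006, 0, 0.258, 0.0095, 0], [0.006, 0, 0.258, 0.0095, 0], [0.006, 0, 0.258, 0.0095, 0], [0.006, 0, 0.258, 0.0095, 0]]]' 15; python3 -c "
from h import *
s=ctrl.get_state();print(np.round(s['joint_positions'],2),s['torque'])"
```

```text
time: 2.75
position: [0.4714, -0.3541, 0.2757]
tool_rot: [-3.104, 0.484, 0.0]
ft_force: [0.3, 0.3, -0.9]
grip_width: 0.358
grip_force: 0.0
[ 0.84  0.3  -0.28  1.75  0.09  1.1  -1.35] [ 0.00607588 -0.01299526 -0.01411125]
```

Still closing; wait, then turn (start at about -17.5°, stop at about -76°: roughly 1.03 rad).

In the tool's units: 0.98 rad / 3.1416 = 0.3119.

```bash
python3 -m inch '[[[0, 0, 0, 0, 0], [0, 0, 0, 0, 0], [0, 0, 0, 0, 0], [0, 0, 0, 0, 0], [0, 0, 0, 0, 0], [0, 0, 0, 0.0318, 0], [0, 0, 0, 0.0637, 0], [0, 0, 0, 0.0955, 0], [0, 0, 0, 0.1273, 0], [0, 0, 0, 0.1592, 0], [0, 0, 0, 0.191, 0], [0, 0, 0, 0.2228, 0], [0, 0, 0, 0.2546, 0], [0, 0, 0, 0.2801, 0], [0, 0, 0, 0.2992, 0], [0, 0, 0, 0.3119, 0], [0, 0, 0, 0.3119, 0]]]' 15; python3 -c "
from h import *
s=ctrl.get_state();print(np.round(s['joint_positions'],2),s['torque'],s['grip_force'],R.from_rotvec(s['tool_rot']).as_matrix()[:2,0])"
```

```text
time: 4.45
position: [0.4705, -0.3552, 0.2757]
tool_rot: [2.509, -1.888, -0.0]
ft_force: [-2.2, -4.1, 0.4]
grip_width: 0.161
grip_force: 15.0
[ 0.73  0.29 -0.15  1.75  0.05  1.1  -2.3 ] [-0.62334261  0.56123246 -0.13023413] 15.000297816004604 [ 0.27690803 -0.96089585]
```

In the tool's units: 0.06 rad / 3.1416 = 0.0191.

```bash
python3 -m inch '[[[0, 0, 0, 0.0095, 0], [0, 0, 0, 0.0191, 0], [0, 0, 0, 0.0191, 0]]]' 15; python3 -c "
from h import *
s=ctrl.get_state();print(np.round(s['joint_positions'],2),s['torque'],s['grip_force'],R.from_rotvec(s['tool_rot']).as_matrix()[:2,0])"
```

```text
time: 4.75
position: [0.4705, -0.3552, 0.2757]
tool_rot: [2.451, -1.962, -0.0]
ft_force: [-3.8, -4.5, 0.2]
grip_width: 0.159
grip_force: 15.0
[ 0.72  0.29 -0.14  1.75  0.05  1.1  -2.36] [-0.80980853  0.70658353  0.30746203] 15.000300910323858 [ 0.21879262 -0.97577038]
```

In the tool's units: 0.03 rad / 3.1416 = 0.0095.

```bash
python3 -m inch '[[[0, 0, 0, 0.0095, 0], [0, 0, 0, 0.0095, 0], [0, 0, 0, 0.0095, 0]]]' 15; python3 -c "
from h import *
s=ctrl.get_state();print(s['torque'],s['grip_force'],R.from_rotvec(s['tool_rot']).as_matrix()[:2,0])"; python3 -m inch '[[[0, 0, 0, 0.0064, 1], [0, 0, 0, 0.0064, 1], [0, 0, 0, 0.0064, 1], [0, 0, 0, 0.0064, 1], [0, 0, 0, 0.0064, 1], [0, 0, 0, 0, 1], [0, 0, -0.08, 0, 1], [0, 0, -0.16, 0, 1], [0, 0, -0.24, 0, 1], [0, 0, -0.26, 0, 1], [0, 0, -0.26, 0, 1]]]'
python3 - <<'E'
from m import *
k,im,d=shot("wrist"); cv2.imwrite("pics/w2.png",im[...,::-1])
meas(cloud(k,d),d>0,im)
E
```

```text
time: 5.05
position: [0.4705, -0.3551, 0.2757]
tool_rot: [2.422, -1.998, -0.0]
ft_force: [-3.2, -4.9, 0.5]
grip_width: 0.166
grip_force: 15.0
[-0.82960648  0.77772333  0.35406933] 15.00022501917556 [ 0.19025491 -0.98173394]
time: 6.15
position: [0.4718, -0.3543, 0.4081]
tool_rot: [-2.424, 1.998, -0.007]
ft_force: [-0.5, -1.1, 0.0]
grip_width: 0.987
grip_force: 0.0
box (array([ 469.7, -355.2]), array([71.8, 89.4]), 73.5, 4640, 0.08) -11.3
handle (array([ 469.6, -355.2]), array([14. , 56.3]), 13.5, 1069, 0.1179) -76.4
```

View pics/w2.png

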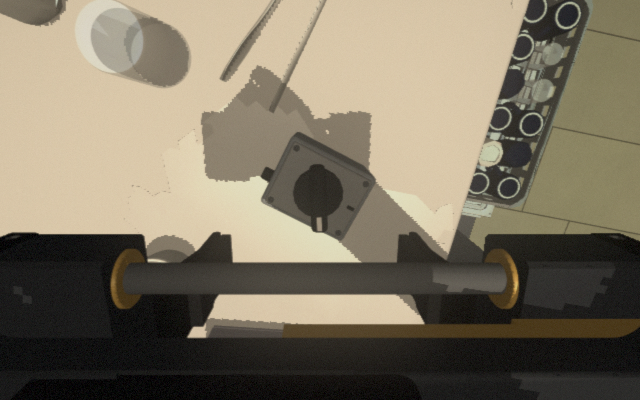

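The second wrist view has the handle at (318,195) with its mark turned. The bar measures -76.4° against the box at -16.2°, so it sits at the 60° stop. Next is the wash arm.

In the tool's units: -0.357 m / 0.5 = -0.714, -0.28 m / 0.5 = -0.56, -2.88 rad / 3.1416 = -0.9167.

```bash
python3 -m inch '[[[-0.04, 0, -0.06, -0.0446, 1], [-0.08, -0.02, -0.06, -0.0923, 1], [-0.12, -0.02, -0.06, -0.1369, 1], [-0.16, -0.03, -0.06, -0.1846, 1], [-0.2, -0.04, -0.06, -0.2292, 1], [-0.24, -0.046, -0.06, -0.2769, 1], [-0.28, -0.054, -0.06, -0.3215, 1], [-0.32, -0.06, -0.06, -0.3692, 1], [-0.36, -0.07, -0.06, -0.4138, 1], [-0.4, -0.08, -0.06, -0.4615, 1], [-0.44, -0.084, -0.06, -0.5061, 1], [-0.48, -0.092, -0.06, -0.5507, 1], [-0.52, -0.1, -0.06, -0.5984, 1], [-0.56, -0.108, -0.06, -0.643, 1], [-0.6, -0.116, -0.06, -0.6907, 1], [-0.64, -0.124, -0.06, -0.7353, 1], [-0.68, -0.132, -0.06, -0.783, 1], [-0.714, -0.138, -0.06, -0.8276, 1], [-0.714, -0.138, -0.06, -0.8722, 1], [-0.714, -0.138, -0.06, -0.9167, 1]]]'; python3 -m inch '[[[0, 0, 0, 0, 1], [0, 0, 0, 0, 1], [0, 0, 0, 0, 1]]]'
python3 - <<'E'
from m import *
s=ctrl.get_state();print(np.round(s["joint_positions"],2),R.from_rotvec(s['tool_rot']).as_matrix()[:2,:2])
k,im,d=shot("wrist"); np.savez("w3.npz",im=im,d=d); cv2.imwrite("pics/w3.png",im[...,::-1])
meas(cloud(k,d),d>0,im)
E
```

```text
time: 8.2
position: [0.4706, 0.01, 0.4333]
tool_rot: [-2.287, -2.149, 0.004]
ft_force: [-0.1, -1.0, 0.6]
grip_width: 1.001
grip_force: 0.0
time: 8.5
position: [0.471, 0.0092, 0.4349]
tool_rot: [-2.3, -2.139, 0.002]
ft_force: [0.2, 0.2, 0.2]
grip_width: 1.003
grip_force: 0.0
[ 0.43 -0.06 -0.48  1.81 -0.03  1.39 -0.12] [[ 0.07247548  0.99736906]
 [ 0.99737019 -0.07247528]]
griptop (array([473.8,   9.5]), array([22.8, 22.4]), 85.2, 1097, 0.1959) 76.5
deck (array([472.5,  10.6]), array([150.3, 310.5]), 7.0, 34952, 0.1034) -82.2
bar (array([ 4.745e+02, -2.000e-01]), array([ 50.9, 178.8]), 3.0, 2807, 0.042) 84.4
```

View pics/w3.png

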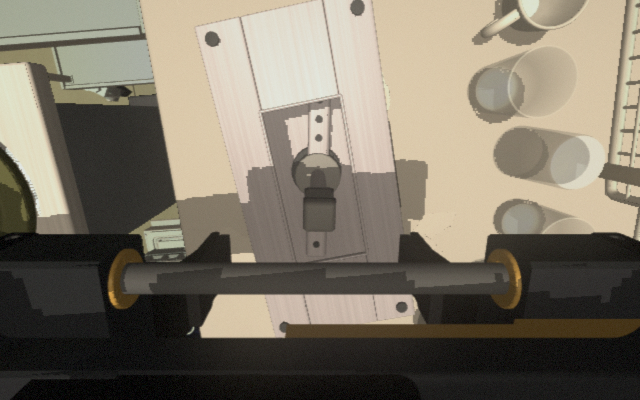

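The third wrist view shows the grip at (319,212), the hub at (316,172) and the bar upright in the picture, aligned with the tool. The opening is tilted by about 11°. The grip measures (0.4735,0.0097) with its top at 196 mm, as expected.

In the tool's units: 0.0995 m / 0.5 = 0.199, 0.08 m / 0.5 = 0.16.

```bash
python3 -m inch '[[[0, 0.004, 0.08, 0, 1], [0, 0.004, 0.16, 0, 1], [0, 0.004, 0.199, 0, 1], [0, 0.004, 0.199, 0, 1], [0, 0.004, 0.199, 0, 1], [0, 0.004, 0.199, 0, 0], [0, 0.004, 0.199, 0, 0], [0, 0.004, 0.199, 0, 0], [0, 0.004, 0.199, 0, 0], [0, 0.004, 0.199, 0, 0], [0, 0.004, 0.199, 0, 0], [0, 0.004, 0.199, 0, 0], [0, 0.004, 0.199, 0, 0], [0, 0.004, 0.199, 0, 0], [0, 0.004, 0.199, 0, 0], [0, 0.004, 0.199, 0, 0], [0, 0.004, 0.199, 0, 0], [0, 0.004, 0.199, 0, 0]]]' 15;  python3 -m inch '[[[0, 0, -0.02, 0, 0], [0, 0, -0.04, 0, 0], [0, 0, -0.05, 0, 0], [0, 0, -0.05, -0.0223, 0], [0, 0, -0.05, -0.0446, 0], [0, 0, -0.05, -0.0637, 0], [0, 0, -0.05, -0.0637, 0]]]'
python3 - <<'E'
from m import *
s=ctrl.get_state();print(np.round(s["joint_positions"],2),R.from_rotvec(s['tool_rot']).as_matrix()[:2,:2],s["torque"])
k,im,d=shot("wrist"); np.savez("w4.npz",im=im,d=d); cv2.imwrite("pics/w4.png",im[...,::-1])
meas(cloud(k,d),d>0,im)
E
```

```text
time: 10.35
position: [0.4731, 0.0093, 0.3362]
tool_rot: [-2.298, -2.142, 0.0]
ft_force: [-0.2, -0.5, -0.7]
grip_width: 0.25
grip_force: 15.0
time: 11.05
position: [0.4731, 0.0093, 0.3617]
tool_rot: [2.072, 2.361, 0.0]
ft_force: [-0.3, -0.1, -2.0]
grip_width: 0.256
grip_force: 15.0
[ 0.42 -0.01 -0.49  1.92 -0.01  1.23  0.06] [[-0.1297296   0.99154929]
 [ 0.99154936  0.12972972]] [ 0.01744264 -0.1384109  -0.01611289]
griptop (array([471.8,  19.1]), array([43. ,  4.2]), 6.3, 1854, 0.1991) 7.4
deck (array([470.2,  30. ]), array([150.2, 234.6]), 7.0, 38979, 0.1034) 83.9
bar (array([470.7,  25.6]), array([47.6, 13.1]), 8.4, 43, 0.0538) 7.4
```

View pics/w4.png

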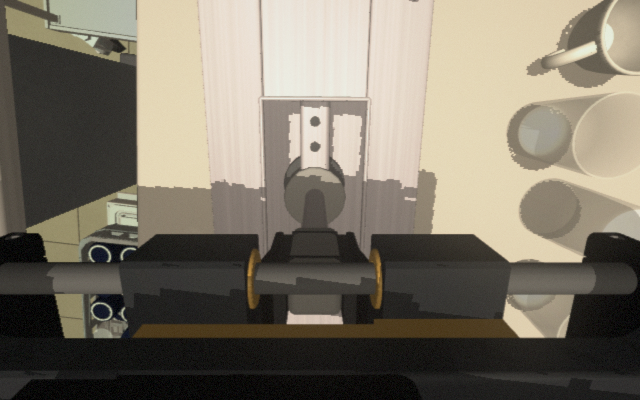

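The fourth wrist view shows the arm held and lifted, with the bar at (315,130) now parallel to the opening, whose edges are at x=262 and 370. The tool can't tilt, so I'll tilt the arm by pivoting the grip between lightly closed pads. I'll move the grip towards tank -y at constant height until the bar end and stem meet the wall and deck edge softly, then grip firmly.

In the tool's units: -0.065 m / 0.5 = -0.13, -0.06 m / 0.5 = -0.12.

```bash
python3 -m inch '[[[0, 0, -0.02, 0, 0], [-0.02, 0, -0.02, 0, 0], [-0.04, 0, -0.02, 0, 0], [-0.06, 0, -0.02, 0, 0], [-0.08, 0, -0.02, 0, 0], [-0.09, 0, -0.02, 0, 0], [-0.1, 0, -0.02, 0, 0], [-0.11, 0, -0.02, 0, 0], [-0.12, 0, -0.02, 0, 0], [-0.13, 0, -0.02, 0, 0], [-0.13, 0, -0.02, 0, 0]]]' 6
python3 - <<'E'
from m import *
s=ctrl.get_state();print(s["torque"])
k,im,d=shot("scene"); np.savez("s5.npz",im=im,d=d)
P=cloud(k,d)
u,v=proj(k,(.472,.03,.15)); print(u,v); c=im[int(v)-75:int(v)+75,int(u)-100:int(u)+100,::-1]; cv2.imwrite("pics/s5.png",cv2.resize(c,None,fx=4,fy=4))
E
```

```text
time: 12.2
position: [0.4817, -0.0558, 0.3713]
tool_rot: [2.073, 2.36, -0.0]
ft_force: [-0.0, 1.0, -1.8]
grip_width: 0.254
grip_force: 6.0
[-0.00261919 -0.12614165 -0.00921389]
309.7208151916784 207.4549329206238
```

View pics/s5.png

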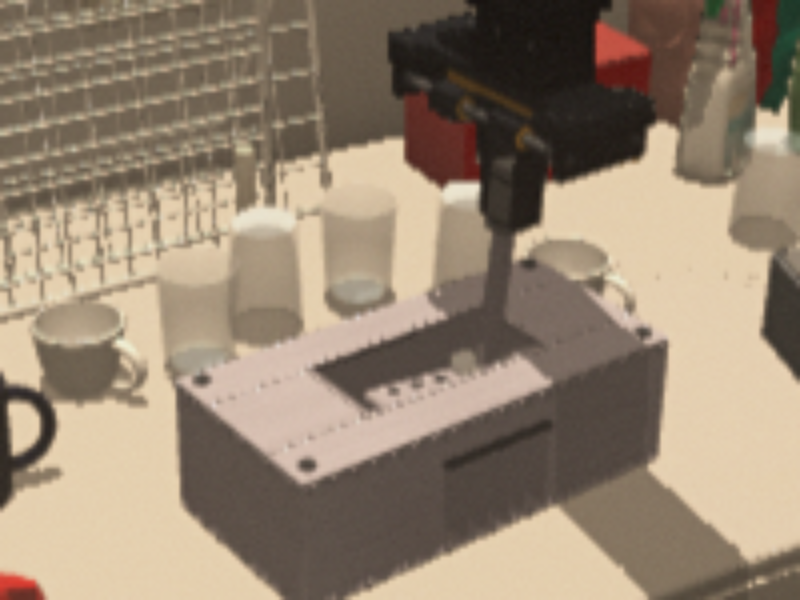

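The scene crop shows the arm beginning to tilt: the stem leans at (497,280) and the bar is at (440,385) in the opening. The contact force is only about 1 N, so I'll go on.

```bash
for i in 1; do python3 -m inch '[[[-0.016, 0, 0, 0, 0], [-0.032, 0, 0, 0, 0], [-0.048, 0, 0, 0, 0], [-0.06, 0, 0, 0, 0]]]' ; python3 -m inch '[[[-0.016, 0, 0, 0, 0], [-0.032, 0, 0, 0, 0], [-0.048, 0, 0, 0, 0], [-0.06, 0, 0, 0, 0], [-0.06, 0, 0, 0, 0]]]' ; done
python3 - <<'E'
from m import *
s=ctrl.get_state();print(s["torque"])
k,im,d=shot("scene"); np.savez("s6.npz",im=im,d=d)
c=im[132:282,210:410,::-1]; cv2.imwrite("pics/s6.png",cv2.resize(c,None,fx=4,fy=4))
E
```

```text
time: 12.65
position: [0.4855, -0.086, 0.3712]
tool_rot: [2.074, 2.36, -0.0]
ft_force: [-0.1, 1.5, -1.2]
grip_width: 0.253
grip_force: 6.0
time: 13.15
position: [0.4893, -0.1159, 0.3712]
tool_rot: [2.074, 2.359, -0.001]
ft_force: [-0.5, 0.5, -1.4]
grip_width: 0.251
grip_force: 6.0
[-0.05268626 -0.05841764  0.01231716]
```

View pics/s6.png

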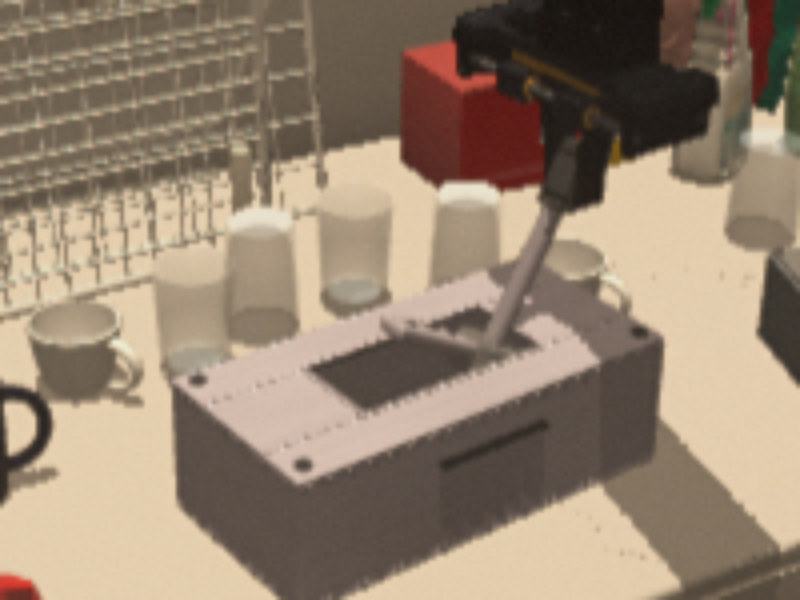

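The scene crop shows the arm tilted about 30°, with the left bar end above the deck at (388,325) and the stem at (525,265). Now I'll grip firmly and slide it out along the bar's own line.

```bash
python3 -m inch '[[[0, 0, 0, 0, 0], [0, 0, 0, 0, 0], [0, 0, 0, 0, 0], [0.026, 0, -0.014, 0, 0], [0.052, 0, -0.03, 0, 0], [0.078, 0, -0.045, 0, 0], [0.104, 0, -0.06, 0, 0], [0.104, 0, -0.06, 0, 0]]]' 45; python3 -m inch '[[[0.026, 0, -0.016, 0, 0], [0.052, 0, -0.032, 0, 0], [0.078, 0, -0.048, 0, 0], [0.104, 0, -0.064, 0, 0], [0.13, 0, -0.08, 0, 0], [0.156, 0, -0.1, 0, 0], [0.156, 0, -0.12, 0, 0], [0.156, 0, -0.14, 0, 0], [0.156, 0, -0.14, 0, 0]]]'
python3 - <<'E'
from m import *
s=ctrl.get_state();print(s["torque"])
k,im,d=shot("scene"); np.savez("s7.npz",im=im,d=d)
c=im[112:262,210:410,::-1]; cv2.imwrite("pics/s7.png",cv2.resize(c,None,fx=4,fy=4))
E
```

```text
time: 14.0
position: [0.4828, -0.06, 0.4031]
tool_rot: [2.066, 2.364, 0.003]
ft_force: [0.4, 0.6, -2.4]
grip_width: 0.249
grip_force: 45.0
time: 14.9
position: [0.4729, 0.0136, 0.473]
tool_rot: [2.072, 2.358, 0.002]
ft_force: [0.3, 0.4, -1.8]
grip_width: 0.25
grip_force: 45.0
[-0.11970531 -0.13930221 -0.01881227]
```

View pics/s7.png

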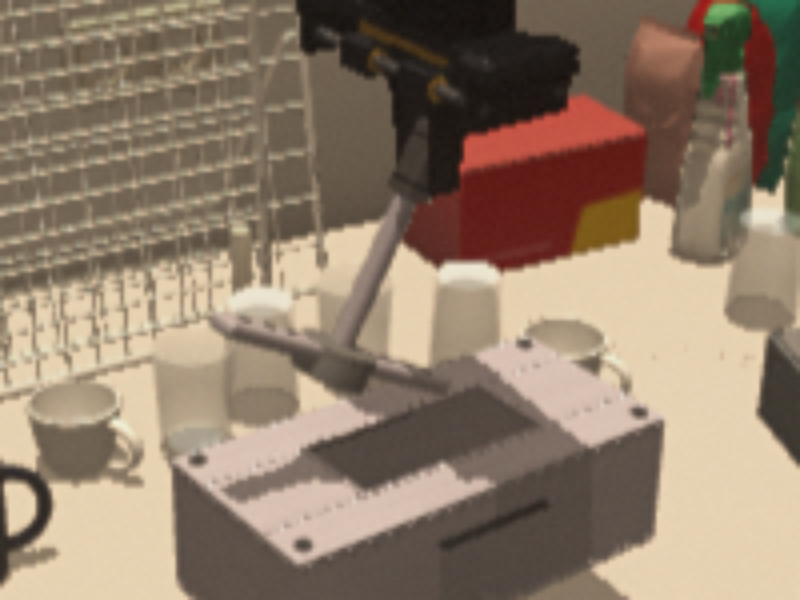

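The scene crop shows the arm wholly out: bar from (220,322) to (450,385), above the deck. Next I'll ease the grip so it swings down level.

```bash
cat > tilt.py <<'E'
from m import *
# tilt of the bar from scene depth: points in thin slab along tank y through the grip, beneath it
k,im,d=shot("scene"); P=cloud(k,d); s=ctrl.get_state(); Rt=R.from_rotvec(s["tool_rot"]).as_matrix()
q=(P-np.array(s["position"]))@Rt   # x tank y, y tank x, z down
m=(d>0)&(abs(q[...,1])<.03)&(abs(q[...,0])<.14)&(q[...,2]>.24)&(P[...,2]>.112)
p=q[m]; mb=abs(p[:,0])<.2
lo=[p[(p[:,0]>a)&(p[:,0]<a+.02)] for a in np.arange(-.14,.13,.02)]
print([(round(float(np.median(x[:,0])),3),round(float(np.median(s["position"][2]-x[:,2])),3),len(x)) for x in lo if len(x)>5])
g=q[(d>0)&(abs(q[...,1])<.03)&(abs(q[...,0])<.1)&(q[...,2]>.195)&(q[...,2]<.255)]
print("stem lean deg",np.degrees(np.arctan(np.polyfit(g[:,2],g[:,0],1)[0])),len(g))
print(s["torque"],s["position"],s["qd"])
E
python3 -m inch '[[[0, 0, 0, 0, 0], [0, 0, 0, 0, 0], [0, 0, 0, 0, 0], [0, 0, 0, 0, 0]]]' 5; python3 tilt.py
```

```text
time: 15.35
position: [0.4724, 0.014, 0.4708]
tool_rot: [-2.073, -2.36, 0.001]
ft_force: [-0.5, -0.2, -2.3]
grip_width: 0.254
grip_force: 5.0
[(-0.068, 0.159, 26), (-0.051, 0.162, 41), (-0.031, 0.165, 42), (-0.011, 0.167, 40), (0.015, 0.176, 94), (0.026, 0.177, 188), (0.046, 0.173, 80), (0.069, 0.178, 46), (0.09, 0.182, 50), (0.111, 0.184, 60), (0.121, 0.182, 11)]
stem lean deg 8.521786491535586 136
[-0.06855514 -0.18320566  0.02364991] [0.47243968 0.01413164 0.47095032] [-0.00129159 -0.00111171 -0.00284798 -0.00048458 -0.00345621  0.00056767
 -0.00134269]
```

It now leans about 8°. I'll rest the bar lightly on the deck rim to level it, grip firmly, then lift.

The rows are not in the units I measure in: shifts go in shares of 50 cm and turns go in shares of pi rad. I convert before sending: 0.062 m / 0.5 = 0.124, 0.059 m / 0.5 = 0.118.

```bash
python3 -m inch '[[[0, 0, 0.024, 0, 0], [0, 0, 0.05, 0, 0], [0, 0, 0.072, 0, 0], [0, 0, 0.088, 0, 0], [0, 0, 0.1, 0, 0], [0, 0, 0.11, 0, 0], [0, 0, 0.118, 0, 0], [0, 0, 0.124, 0, 0], [0, 0, 0.124, 0, 0]]]' 5; python3 tilt.py
```

```text
time: 16.3
position: [0.4724, 0.0143, 0.409]
tool_rot: [-2.072, -2.361, 0.0]
ft_force: [-0.8, 0.6, -2.3]
grip_width: 0.251
grip_force: 5.0
[(0.016, 0.138, 61), (0.026, 0.12, 120), (0.048, 0.116, 38), (0.071, 0.118, 40), (0.09, 0.12, 46), (0.111, 0.122, 56), (0.121, 0.122, 12)]
stem lean deg 7.913688292611079 127
[-0.07355857 -0.12299497 -0.02973286] [0.47249104 0.01428319 0.40925467] [ 0.00161861 -0.00185771 -0.00104984 -0.00723947 -0.00077487  0.00136064
  0.00113346]
```

In the tool's units: -0.03 m / 0.5 = -0.06, -0.02 m / 0.5 = -0.04.

```bash
python3 -m inch '[[[0, 0, -0.03, 0, 0], [0, 0, -0.06, 0, 0], [-0.024, 0, -0.06, 0, 0], [-0.05, 0, -0.06, 0, 0], [-0.05, 0, -0.04, 0, 0], [-0.05, 0, -0.02, 0, 0], [-0.05, 0, -0.01, 0, 0], [-0.05, 0, 0, 0, 0], [-0.05, 0, 0, 0, 0]]]' 5; python3 tilt.py
```

```text
time: 17.25
position: [0.4756, -0.01, 0.4086]
tool_rot: [-2.071, -2.362, 0.001]
ft_force: [0.4, 0.4, -1.3]
grip_width: 0.252
grip_force: 5.0
[(-0.083, 0.114, 8), (-0.07, 0.114, 28), (-0.05, 0.115, 30), (-0.029, 0.115, 31), (-0.008, 0.116, 31), (0.013, 0.13, 150), (0.028, 0.117, 64), (0.05, 0.115, 34), (0.07, 0.115, 32), (0.09, 0.115, 36), (0.106, 0.114, 22)]
stem lean deg 0.11734028985298446 121
[ 0.20195407 -0.15563206  0.04432051] [ 0.4755818  -0.01039936  0.40856241] [ 0.00173698 -0.00075116  0.00804117 -0.00106646  0.0020869   0.00194341
  0.00173457]
```

It's level: stem lean is 0.1°. Now I'll grip firmly and lift, then centre it over the tank.

In the tool's units: -0.065 m / 0.5 = -0.13, -0.06 m / 0.5 = -0.12.

```bash
python3 -m inch '[[[0, 0, 0, 0, 0], [0, 0, 0, 0, 0], [0, 0, 0, 0, 0], [0, 0, -0.02, 0, 0], [0, 0, -0.04, 0, 0], [0, 0, -0.07, 0, 0], [0.02, 0, -0.1, 0, 0], [0.04, 0, -0.12, 0, 0], [0.044, 0, -0.13, 0, 0], [0.044, 0, -0.13, 0, 0], [0.044, 0, -0.13, 0, 0], [0.044, 0, -0.13, 0, 0], [0.044, 0, -0.13, 0, 0], [0.044, 0, -0.13, 0, 0]]]' 45; python3 tilt.py;  python3 - <<'E'
from m import *
k,im,d=shot("scene"); cv2.imwrite("pics/s9.png",im[...,::-1]); meas(cloud(k,d),d>0,im)
E
```

```text
time: 18.7
position: [0.4728, 0.011, 0.4738]
tool_rot: [-2.072, -2.36, 0.001]
ft_force: [-0.2, -0.9, -1.4]
grip_width: 0.249
grip_force: 45.0
[(-0.084, 0.179, 17), (-0.069, 0.179, 45), (-0.049, 0.179, 45), (-0.029, 0.179, 45), (-0.007, 0.181, 45), (0.014, 0.186, 195), (0.029, 0.178, 117), (0.051, 0.179, 45), (0.071, 0.179, 53), (0.09, 0.179, 54), (0.106, 0.178, 39)]
stem lean deg 2.0655645612770757 134
[-0.07457056 -0.13407361 -0.02643278] [0.47283962 0.01109464 0.47388072] [-0.00216109 -0.00072148 -0.00262052 -0.00425241 -0.00067098 -0.00108663
 -0.00019867]
griptop (array([465.3,  23.9]), array([16. , 10.5]), 42.9, 51, 0.198) 53.3
deck (array([469.7,  11.3]), array([155. , 313.2]), 6.9, 2735, 0.1028) -83.8
bar (array([402.6, -43.4]), array([ 9.4, 94. ]), 7.6, 163, 0.0451) -84.8
box (array([ 467., -351.]), array([69.2, 89.2]), 77.1, 227, 0.0794) 15.1
handle (array([ 465.8, -351.4]), array([16.8, 53.6]), 15.9, 64, 0.1155) -76.0
```

View pics/s9.png

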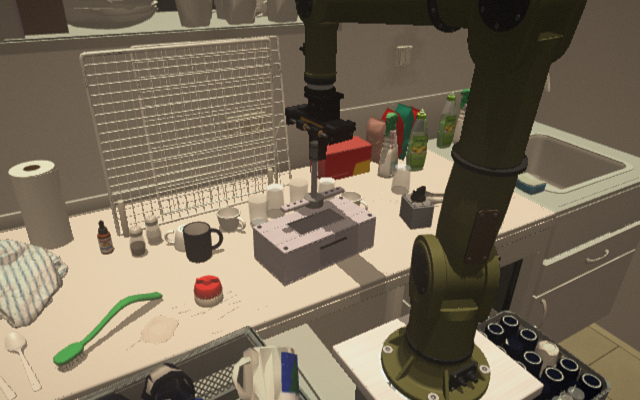

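The final scene view shows the arm level in the gripper at about (313,197), above the tank. The bar top reads 179 mm along its whole length. The handle at (420,195) measures -76°, which is off. The mug at (200,240) and the cups look unmoved.

```bash
python3 -c "
from bench import ctrl
print(ctrl.close_job())"
```

```text
the job is handed in; nothing more can be done
None
```

The isolator is at its off stop and the wash arm is out of the tank, held level and still in the gripper with the bar about 6 cm above the deck; the job took about 19 s of the 61 s and is handed in, with no verdict shown.

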